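Set the neck reader and hold a flask down in its spring cradle

ROBOT

A 7-joint arm with a two-finger parallel gripper is mounted at the origin on a cart in front of the work surface, level with it; the furniture and walls round the work are solid. World frame = base frame: x ahead of the robot, y to its left, z up, the work surface at z = 0. Lengths are in m, angles in rad, forces in N, time in s.
With the tool pointing down it reaches from about 0.35 to 0.775 m from the base axis. Payload 3.1 kg.
Tool frame: the origin (TCP) lies at the very end of the fingers, on their centre line; the grasp point (between the pads) lies 19 mm behind it; z points along the fingers, y is the line along which they close (so a half turn about z gives the same grasp; the last joint's range is limited). The gripper opens to 85 mm and grips with 20 to 120 N. Pads are 22 mm wide; open, the fingers measure 114 mm over their backs; the gripper's body (76 mm by 85 mm) begins 54 mm behind the grasp point. The pads swing forward as they close: fully open they stand 13 mm farther back than shut.
Start: joints at [1.273, 0.311, 0.014, 1.512, -0.004, 1.319, -0.027], TCP at [0.139, -0.532, 0.231] pointing down, gripper open.
Joint ranges: [-2.7, 2.7], [-0.3, 1.91], [-1.27, 1.3], [0.12, 2.57], [-1.44, 4.58], [0.2, 2.03], [-3.05, 3.05]. Speed limits (rad/s): [2.79, 2.79, 3.14, 3.14, 3.14, 3.14, 3.14].

INTERFACE

Orientations are given as a rotation vector (axis times angle).
In Python, from cell import state, imaging, ticket gives the robot as it stands.
- The arm moves only by the tool step_arm, never from a script. Its argument "moves" is a list of rows, each a list of 3 entries, a list of its own where there are three numbers: the closure, from -1 (fully open) to 1 (shut), then the shift along the tool's x, y, z scaled (see below), then the turn about the tool's z scaled (see below). A call has 1 to 10 rows; each row shifts and turns the commanded pose from where the row before left it, along the tool's axes as they then stand; what a row does not reach is not made up. The controller multiplies each number of a shift by 0.04 m and each number of a turn by 0.12 rad. A row lasts 1/12 s, in which the tool goes at most 41.7 mm and 7.16 degrees, less where a joint would pass 70% of its speed; a pose out of reach is approached as far as the arm can. A call with a number of a shift or a turn outside -1 to 1 is refused whole. A call with a gripper value outside its range is refused whole. The fingers move at their own pace and stop on an object; "grip_force" is the grip in N (left out, the last holds). Time passes only in rows, so rows that do not move let the fingers close. It gives the time, the measured TCP pose, the force and the opening at its end, in the units of the state.
- state(): the state, without advancing time (a new reading comes with each control period).
- imaging.capture(name): name is "scene" or "top" or "wrist"; returns a dict with "frame" (480x640x3 uint8, red, green, blue), "z_map" (480x640 float32, m along the optical axis (not along the pixel's ray), 0 where there is no reading), "fx", "fy", "cx", "cy" (pixels), "k1" (the pictures are not rectified: a ray, as slopes to the right and down, at radius r is drawn at 1 + k1 r^2 times it, then the intrinsics apply), "world_from_camera" (4x4, takes a point from camera to world coordinates). Camera axes: x right, y down, z forward; pixel columns grow to the right and rows downward; lengths in m; the calibration is good to about 2 mm. A picture is of the moment at which its call begins.
- ticket.job_done(): hands the job in, once; it reports no verdict.
Trained networks look in the newest picture that a camera, given by its name, has taken for a name from the list of things; names that differ only in an ending like _2 or _b are one class to them, and where a whole thing is asked for, a point or a joint stands for the part that bears it (a point fixed in the world has none). Each returns a list of dicts, best first, with "conf" (0 to 1); they miss things now and then, are a little off and sometimes report something else, mostly with a low value. They report only what shows in the picture. A call takes as long as a camera call. They do not tell look-alikes from the thing itself.
- imaging.trace(camera, label): "pixels" (480x640 bool, what is visible of it).
- imaging.tip_of(camera, label): "point" ([x, y, z] in m, in the coordinates of the camera as it stood for that picture, good to about 4 mm: a listed point, or the origin of a listed thing).
The state is a dict: "time": time; "joints": joint angles; "dq": joint speeds; "effort": joint torques, N m; "eef_pos": TCP position; "tool_rot": TCP orientation; "wrist_force": force on the tool from outside, world axes, zero at the start; "moment": the same for the moment, N m; "grip_width": finger opening in m.
Only numpy, scipy, OpenCV 4.12 (cv2) and the standard library are available. Lean on these libraries where they do the work, as an engineer would, in place of code of your own. Each camera call takes 0.05 s, during which the arm holds its last target. There are 200 camera calls.

TASK

Get the flask reader ready: turn the black knob until the yellow pointer stands over the middle of the red tab on the scale (not the white one), then stand the volumetric flask upright in the blue sprung ring cradle and press it straight down until the blue ring's rim is level with the top of the metal sleeve round it. Finish while still gripping the flask and holding the ring down level like this; leave the bottle, the tape roll and the petri dish where they are.

Things in the scene. Friction and masses are not known exactly. Their poses are not given: they have to be found in the camera images.
- station: the flask reader: white base plate 150 x 310 x 12 mm, fixed to the worktop; origin on the worktop under the plate (plate centre is 5 mm along +x from it), x to the far side, y along the plate to the left, z up. Cradle axis at (0, -85) mm, knob axis at (-20, 85) mm; black scale 124 mm long along y at x = 48 mm, y = 85 mm, top 36 mm high. It stands somewhat turned.
- knob_grip (a point): point on the vertical axis of the black knob, 55 mm above the worktop, where it is best gripped. The knob's grip is an upright bar 44 mm long (x of this point), 16 mm thick (y of this point; pinch across it from above), from 32 to 63 mm above the worktop, on a round skirt of 46 mm diameter whose top is 32 mm high. The point turns with the knob; z is up.
- knob (a joint): turn of the knob in rad, 0 at the start, positive counter-clockwise seen from above, stops at -1.6 and 1.6; stiff to turn (0.05 N m), stays where it is left. The pointer is geared to it: 30 mm per rad; counter-clockwise moves the pointer to the station's +y (left), clockwise to -y.
- pointer_tip (a point): front end of the yellow pointer needle (4 mm wide, along the station's x), 39.5 mm above the worktop, just above the scale; it slides along the station's y when the knob is turned
- red_tab_mid (a point): middle of the top of the red tab clipped on the scale (10 mm wide along y, top 38 mm above the worktop), the mark to which the pointer is set, 22 to 37 mm left or right of the pointer's start; axes as the station's
- white_tab_mid (a point): middle of the top of the white tab, of the same size, on the other side of the pointer's start: not the mark to use
- cradle_seat (a point): centre of the inner floor of the blue ring cradle on which the flask stands, 44 mm above the worktop when up; moves with the ring; z up. The cup has a 64 mm bore widening to about 74 mm at the rim, and is 30 mm deep.
- cradle_rim (a point): centre of the blue ring's top rim (82 mm outer diameter), 74 mm above the worktop when up; moves with the ring
- cradle (a joint): how far the blue ring is pressed down, m: 0 up, 0.018 rim level with the sleeve top, 0.026 bottom stop. A spring pushes it up: about 4 N to start it moving and 350 N/m more, so about 10.5 N when level; it returns up when let go.
- sleeve_top (a point): centre of the top edge of the fixed metal sleeve (96 mm outer diameter) round the ring, 56 mm above the worktop
- flask: the volumetric flask, origin at the centre of its underside, z up along its neck
- flask_mid (a point): middle of the volumetric flask (clear glass, long neck with a stopper), 77 mm above its underside, z up along the neck. Flask 58 mm in diameter and 154 mm tall, about 0.12 kg: flat-bottomed body up to 51 mm, above it a straight neck to grip, 20 mm in diameter, from 51 to 140 mm above the underside.
- bottle_mid (a point): middle of the small bottle with the red cap (56 mm diameter, 109 mm tall), to be left alone
- tape_mid (a point): middle of the yellow tape roll (66 mm diameter, 19 mm tall) lying flat, to be left alone
- petri_mid (a point): middle of the petri dish (61 mm diameter, 15 mm tall), to be left alone
Mind the look-alikes: they are no part of the job. Leave any orange look-alike of the flask alone.

How it is judged:
On the way, in this order (a step that is already met when the one before it is completed fails the run):
1. the yellow pointer stands over the red tab (y of pointer_tip in the frame of red_tab_mid between -0.005 and 0.005 m), for 0.3 s.
2. the flask stands upright in the blue ring (horizontal distance between flask_mid and cradle_seat below 0.009 m and z of flask_mid in the frame of cradle_seat below 0.082 m and angle between flask_mid's own z axis and vertical below 0.12 rad), for 0.1 s.
At the end, for the whole second after the job is handed in: Pointer tip within 5 mm of the middle of the red tab along the scale; flask on the cradle floor, within 9 mm of its axis, under 0.12 rad from upright; ring pressed down 13.5 to 22.5 mm (level with the sleeve within 4.5 mm); the fingers hold the flask with over 2 N; it is still (all of step 1 and all of step 2 and value of joint cradle between 0.0135 and 0.0225 m and contact force between the fingers and flask above 2 N and linear speed of flask below 0.02 m/s); the arm keeps its last pose, push and grip.
It fails at once if the bottle is moved by more than 30 mm (distance of bottle_mid from where it was at the start of the episode above 0.03 m).
It fails at once if the tape roll is moved by more than 30 mm (distance of tape_mid from where it was at the start of the episode above 0.03 m).
It fails at once if the petri dish is moved by more than 30 mm (distance of petri_mid from where it was at the start of the episode above 0.03 m).
It also fails if it takes over 51 s, if anything falls off the work surface, if the arm or the gripper's body presses on something with over 40 N, if the wrist force passes 120 N, or if a joint passes its speed limit or range.

## Working session

There is one attempt and no reset: what is moved stays moved. The work goes in short steps, Python scripts to look and compute and a tool call to move; the robot and the scene stay as the last step left them, time stands still between calls to the robot, and variables do not carry over. Pictures are saved under pics/ and viewed, on a budget of 10 in all, crops included, one or two more only if the job needs it, and the job is handed in when it is done.

Besides the shell and the picture viewer there is one more tool, called after "Call:" by a JSON object that holds its "api" and its "payload", one argument or row to a line. step_arm: Moves the arm, as the interface text tells. Its arguments: {"type":"object","properties":{"moves":{"type":"array","items":{"type":"array"}},"grip_force":{"type":"number"}},"required":["moves"]}

```bash
mkdir -p pics; ls
cat > h.py <<'E'
import numpy as np, cv2
from cell import state, imaging, ticket
def w(c,p): T=np.array(c["world_from_camera"]); return T[:3,:3]@np.array(p)+T[:3,3]
def pix(c,u,v,z=None):
    x=(u-c["cx"])/c["fx"]; y=(v-c["cy"])/c["fy"]; a,b=x,y
    for _ in range(8):
        s=1+c["k1"]*(a*a+b*b); a,b=x/s,y/s
    T=np.array(c["world_from_camera"])
    d=T[:3,:3]@np.array([a,b,1]); o=T[:3,3]
    if z is None: return o+d*c["z_map"][int(v),int(u)]
    return o+d*(z-o[2])/d[2]
def save(c,n): cv2.imwrite("pics/"+n,c["frame"][:,:,::-1])
def find(cam,names,c):
    for n in names:
        for d in imaging.tip_of(cam,n)[:3]: print(cam,n,round(d["conf"],2),w(c,d["point"]).round(4))
E
python3 - <<'E'
from h import *
N="station knob_grip pointer_tip red_tab_mid white_tab_mid cradle_seat cradle_rim flask flask_mid bottle_mid tape_mid petri_mid".split()
for cam in ("scene","top"):
    c=imaging.capture(cam); save(c,cam+"0.png"); find(cam,N,c)
s=state(); print(s["time"],s["eef_pos"],s["tool_rot"],s["grip_width"])
E
```

```text
pics
scene station 0.72 [5.824e-01 4.300e-02 2.000e-04]
scene station 0.16 [0.6182 0.1364 0.0449]
scene knob_grip 0.83 [0.5556 0.1262 0.0587]
scene pointer_tip 0.67 [0.554  0.126  0.0599]
scene pointer_tip 0.41 [0.6196 0.1321 0.0447]
scene red_tab_mid 0.59 [0.6176 0.1009 0.0389]
scene white_tab_mid 0.62 [ 0.601  -0.0405  0.0748]
scene white_tab_mid 0.49 [0.6143 0.1639 0.0333]
scene cradle_seat 0.7 [ 0.5941 -0.0413  0.0441]
scene cradle_rim 0.71 [ 0.5987 -0.038   0.072 ]
scene flask 0.91 [ 3.822e-01 -2.775e-01  1.000e-04]
scene flask 0.67 [ 5.677e-01 -3.821e-01 -5.000e-04]
scene flask 0.65 [ 0.48   -0.2461  0.0014]
scene flask_mid 0.77 [ 0.4776 -0.2445  0.0797]
scene flask_mid 0.65 [ 0.3809 -0.2801  0.0783]
scene flask_mid 0.54 [ 0.5768 -0.3791  0.0765]
scene bottle_mid 0.77 [ 0.7292 -0.3492  0.0545]
scene tape_mid 0.94 [ 0.3963 -0.1715  0.0091]
scene tape_mid 0.42 [0.5529 0.1268 0.0577]
scene petri_mid 0.69 [0.522  0.3784 0.0069]
top station 0.57 [ 0.5847  0.0414 -0.0016]
top knob_grip 0.62 [0.5612 0.1252 0.0541]
top knob_grip 0.57 [0.5875 0.0416 0.0022]
top pointer_tip 0.71 [ 0.4855
[... 288 characters left out ...]
33]
top cradle_rim 0.57 [ 0.6    -0.0404  0.078 ]
top flask 0.97 [ 0.4827 -0.2495  0.002 ]
top flask 0.63 [ 3.813e-01 -2.786e-01  3.000e-04]
top flask 0.6 [ 5.751e-01 -3.786e-01  3.000e-04]
top flask_mid 0.92 [ 0.5748 -0.3847  0.0782]
top flask_mid 0.91 [ 0.3831 -0.28    0.0805]
top flask_mid 0.64 [ 0.4851 -0.2443  0.0806]
top bottle_mid 0.75 [ 0.7385 -0.3531  0.0542]
top bottle_mid 0.49 [ 0.5995 -0.0427  0.0462]
top tape_mid 0.74 [0.6227 0.0967 0.0426]
top tape_mid 0.55 [ 0.4018 -0.1725  0.0075]
top petri_mid 0.82 [0.525  0.3704 0.0054]
top petri_mid 0.35 [ 0.6003 -0.0399  0.0781]
1.3 [ 0.13917291 -0.53211993  0.23131456] [ 3.11587148e+00  4.00788367e-01 -7.26375405e-05] 0.08556093549300313
```

View pics/scene0.png

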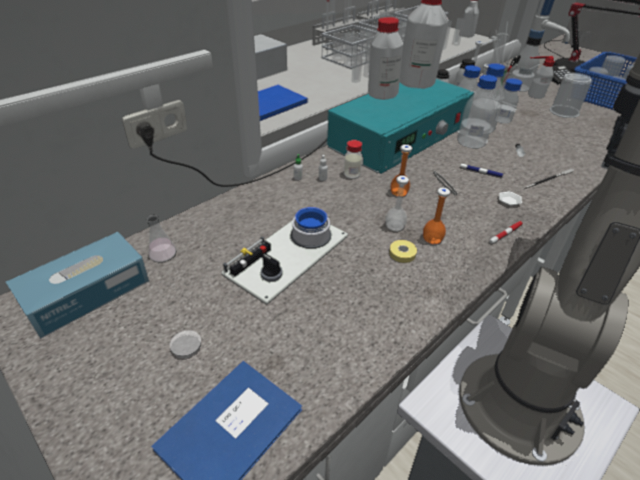

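View pics/top0.png

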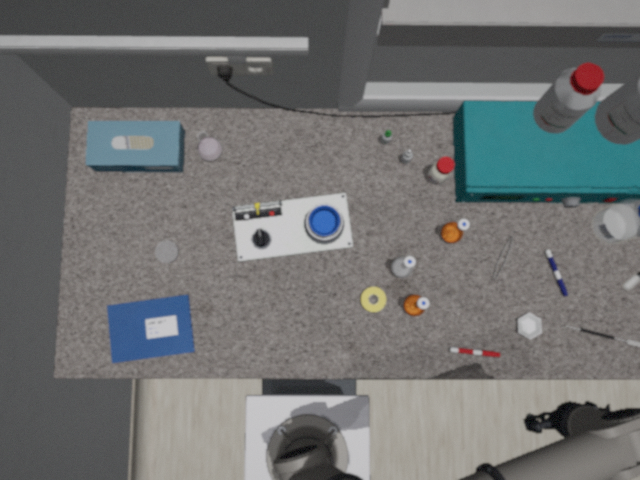

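Run:
```python
from h import *
c=imaging.capture("top"); f=c["frame"]; h=cv2.cvtColor(f,cv2.COLOR_RGB2HSV).astype(int)
def cen(m,x0,x1,y0,y1,z,n):
    k=np.zeros(m.shape,bool); k[y0:y1,x0:x1]=1; v,u=np.nonzero(m&k); print(n,len(u),u.mean(),v.mean(),pix(c,u.mean(),v.mean(),z).round(4))
H,S,V=h[...,0],h[...,1],h[...,2]
cen(((H<8)|(H>172))&(S>130)&(V>80),232,285,195,222,.038,"red")
cen((H>20)&(H<35)&(S>130)&(V>80),232,285,195,222,.0395,"yel")
cen((S<60)&(V>150),238,256,207,222,.038,"white")
cen((H>100)&(H<125)&(S>120)&(V>60),300,350,200,245,.07,"blue")
for n in ["flask_mid"]:
  for d in imaging.trace("top",n): v,u=np.nonzero(d["pixels"]); print(n,d["conf"],u.mean(),v.mean())
a=cv2.resize(f[185:265,225:355],None,fx=4.5,fy=4.5,interpolation=2)
b=cv2.resize(f[215:325,355:480],None,fx=3.27,fy=3.27,interpolation=2)
o=np.zeros((730,600,3),np.uint8); o[:360,:585]=a; o[362:362+b.shape[0],:b.shape[1]]=b
cv2.imwrite("pics/crop.png",cv2.resize(o,None,fx=.82,fy=.82)[:,:,::-1])
```

```text
red 18 271.1666666666667 212.66666666666666 [0.6233 0.0959 0.038 ]
yel 18 256.94444444444446 207.5 [0.6367 0.1335 0.0395]
white 116 246.2155172413793 213.18103448275863 [0.6216 0.1616 0.038 ]
blue 697 323.96269727403154 220.4519368723099 [ 0.5973 -0.0428  0.07  ]
flask_mid 0.75 415.71824480369514 304.5935334872979
flask_mid 0.68 454.352 230.556
flask_mid 0.67 403.2328431372549 266.09313725490193
```

View pics/crop.png

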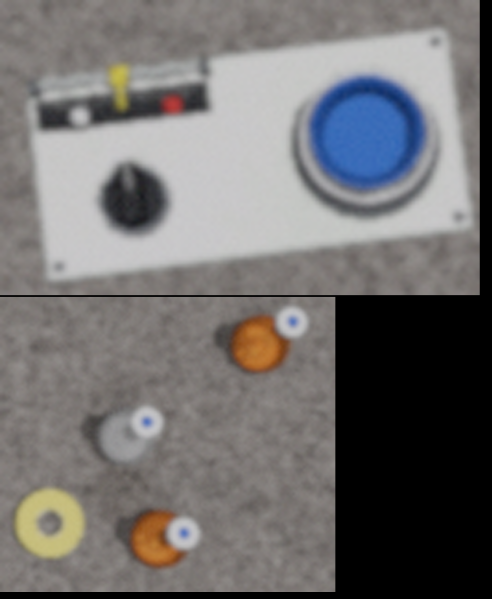

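Three flask-shaped things in the top view: orange at (415,304) and (450,232), clear grey at (403,266). The clear one fits and the crop confirms it. The red tab at (271,213) is right of the pointer (257,207), so the knob goes clockwise by about 1.19 rad. I'm moving over the knob first.

Call:
{"api": "step_arm", "payload": {
  "moves": [
    [-1,[0.714,-0.661,0],0],
    [-1,[0.714,-0.661,0],0],
    [-1,[0.714,-0.661,0],0],
    [-1,[0.714,-0.661,0],0],
    [-1,[0.714,-0.661,0],0],
    [-1,[0.714,-0.661,0],0],
    [-1,[0.714,-0.661,0],0],
    [-1,[0.714,-0.661,0],0],
    [-1,[0.714,-0.661,0],0],
    [-1,[0.714,-0.661,0],0]
  ],
  "grip_force": 40
}}

```text
time: 2.23
eef_pos: [0.3493, -0.2024, 0.2317]
tool_rot: [3.115, 0.4, 0.001]
wrist_force: [1.0, -0.6, 0.8]
grip_width: 0.0854
```

Call:
{"api": "step_arm", "payload": {
  "moves": [
    [-1,[0.714,-0.661,0],0],
    [-1,[0.714,-0.661,0],0],
    [-1,[0.714,-0.661,0],0],
    [-1,[0.714,-0.661,0],0],
    [-1,[0.714,-0.661,0],0],
    [-1,[0.714,-0.661,0],0],
    [-1,[0.714,-0.661,0],0],
    [-1,[0.714,-0.661,0],0],
    [-1,[0.714,-0.661,0],0],
    [-1,[0.714,-0.661,0],0]
  ]
}}

```text
time: 3.07
eef_pos: [0.5589, 0.1254, 0.2312]
tool_rot: [3.116, 0.4, 0.0]
wrist_force: [-0.4, -0.5, 0.5]
grip_width: 0.0856
```

Call:
{"api": "step_arm", "payload": {
  "moves": [
    [-1,[0,0,0],-1],
    [-1,[0,0,0],-1],
    [-1,[0,0,0],-1],
    [-1,[0,0,0],-1],
    [-1,[0,0,0],-1],
    [-1,[0,0,0],-1],
    [-1,[0,0,0],-1],
    [-1,[0,0,0],-1],
    [-1,[0,0,0],-1],
    [-1,[0,0,0],-1]
  ]
}}

```text
time: 3.9
eef_pos: [0.5581, 0.1237, 0.2312]
tool_rot: [2.34, 2.096, -0.0]
wrist_force: [0.2, 0.2, 0.1]
grip_width: 0.0854
```

Call:
{"api": "step_arm", "payload": {
  "moves": [
    [-1,[0,0,0],-1],
    [-1,[0,0,0],-1],
    [-1,[0,0,0],-1],
    [-1,[0,0,0],-1],
    [-1,[0,0,0],-1],
    [-1,[0,0,0],-1],
    [-1,[0,0,0],-1],
    [-1,[0,0,0],-1],
    [-1,[0,0,0],-1],
    [-1,[0,0,0],-1]
  ]
}}

```text
time: 4.73
eef_pos: [0.5582, 0.1236, 0.2312]
tool_rot: [0.748, 3.051, -0.001]
wrist_force: [-0.6, -0.2, 0.3]
grip_width: 0.0854
```

Call:
{"api": "step_arm", "payload": {
  "moves": [
    [-1,[0,0,0.5],-1],
    [-1,[0,0,0.5],-1],
    [-1,[0,0,0.5],-1],
    [-1,[0,0,0.5],-1],
    [-1,[0,0,0],-1],
    [-1,[0,0,0],0]
  ]
}}

```text
time: 5.23
eef_pos: [0.5573, 0.123, 0.1494]
tool_rot: [0.181, -3.133, 0.001]
wrist_force: [-0.4, 0.6, -0.3]
grip_width: 0.0853
```

Run:
```python
from h import *
s=state(); print(s["time"],s["eef_pos"],s["tool_rot"],s["joints"])
R=cv2.Rodrigues(np.array(s["tool_rot"]))[0]; print("yaw x",np.arctan2(R[1,0],R[0,0]),R[:,2])
c=imaging.capture("wrist"); save(c,"wrist1.png")
find("wrist","station knob_grip pointer_tip red_tab_mid cradle_seat".split(),c)
```

```text
5.2333 [0.55728587 0.12300837 0.14942612] [ 1.81059719e-01 -3.13294448e+00  7.12586896e-04] [ 0.49179091  0.71025226 -1.19187811  1.54645432  0.66855517  1.3491311
  0.91644428]
yaw x -3.0261371408678386 [-3.38863046e-03 -6.50734171e-04 -9.99994047e-01]
wrist station 0.7 [ 0.5832  0.0451 -0.0017]
wrist knob_grip 0.57 [0.5577 0.124  0.0516]
wrist pointer_tip 0.94 [0.6184 0.1298 0.041 ]
wrist red_tab_mid 0.63 [0.6239 0.1012 0.0354]
```

View pics/wrist1.png

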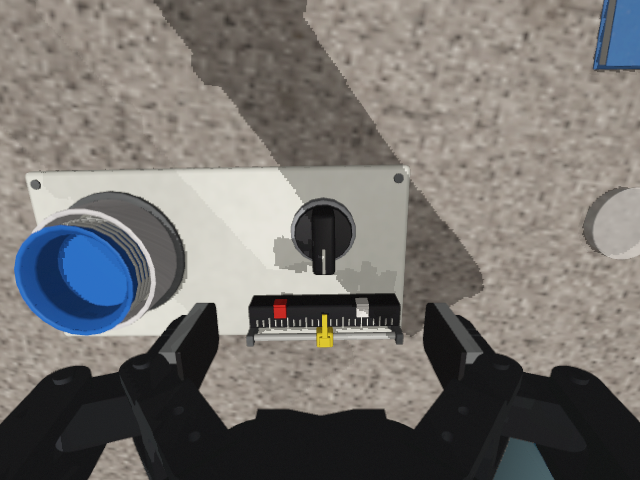

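Run:
```python
from h import *
c=imaging.capture("wrist"); f=c["frame"]; h=cv2.cvtColor(f,cv2.COLOR_RGB2HSV).astype(int);H,S,V=h[...,0],h[...,1],h[...,2]
def cen(m,x0,x1,y0,y1):
    k=np.zeros(m.shape,bool); k[y0:y1,x0:x1]=1; v,u=np.nonzero(m&k); return u.mean(),v.mean()
r=cen(((H<8)|(H>172))&(S>130)&(V>80),260,300,290,325); y=cen((H>20)&(H<35)&(S>130)&(V>80),310,340,310,326); wt=cen((S<60)&(V>150),350,375,297,313)
for n,p,z in(("red",r,.037),("yel",y,.0395),("white",wt,.037),("screwL",(36,184),.012),("screwR",(398,178),.012),("skirt_left",(291,231),.032),("skirt_right",(355,231),.032),("bar near",(323,206),.063),("bar far",(323,274),.063)): print(n,np.round(p,1),pix(c,*p,z).round(4),pix(c,*p).round(4))
```

```text
red [278.7 305.1] [0.6191 0.096  0.037 ] [0.6185 0.0961 0.038 ]
yel [322.9 319.1] [0.6263 0.1329 0.0395] [0.6252 0.1328 0.0414]
white [360.5 307.4] [0.6137 0.1623 0.037 ] [0.6127 0.162  0.039 ]
screwL [ 36 184] [ 0.5466 -0.111   0.012 ] [ 0.5462 -0.1095  0.0139]
screwR [398 178] [0.5095 0.1801 0.012 ] [0.5093 0.1796 0.014 ]
skirt_left [291 231] [0.5573 0.1001 0.032 ] [0.559  0.0998 0.0258]
skirt_right [355 231] [0.5517 0.1494 0.032 ] [0.5566 0.152  0.0126]
bar near [323 206] [0.5292 0.1217 0.063 ] [0.5324 0.1221 0.046 ]
bar far [323 274] [0.5778 0.1273 0.063 ] [0.5979 0.1299 0.0123]
```

The wrist view shows the knob bar at (323,240) pointing along the station's x, the needle tip at (325,316), the red tab at (280,309) and the white tab at (362,307). The offset is 35.7 mm, so 1.19 rad clockwise. Going down to grip.

Call:
{"api": "step_arm", "payload": {
  "moves": [
    [-1,[0.03,0.035,0.5],0],
    [-1,[0,0,0.5],0],
    [-1,[0,0,0.5],0],
    [-1,[0,0,0.5],0],
    [-1,[0,0,0.5],-0.08],
    [-1,[0,0,0.3],0],
    [-1,[0,0,0],0]
  ]
}}

```text
time: 6.17
eef_pos: [0.555, 0.1241, 0.0368]
tool_rot: [0.193, -3.131, 0.003]
wrist_force: [-0.4, 0.1, -1.1]
grip_width: 0.0857
```

Call:
{"api": "step_arm", "payload": {
  "moves": [
    [1,[0,0,0],0],
    [1,[0,0,0],0],
    [1,[0,0,0],0],
    [1,[0,0,0],0],
    [1,[0,0,0],0],
    [1,[0,0,0],0],
    [1,[0,0,0],0],
    [1,[0,0,0],0],
    [1,[0,0,0],0],
    [1,[0,0,0],0]
  ],
  "grip_force": 40
}}

```text
time: 7.0
eef_pos: [0.5571, 0.1249, 0.0401]
tool_rot: [-0.194, 3.135, -0.001]
wrist_force: [-1.1, -1.9, 5.6]
grip_width: 0.0154
```

Run:
```python
from h import *
s=state(); print(s["time"],s["eef_pos"],s["tool_rot"],s["joints"],s["grip_width"],s["wrist_force"])
```

```text
7.0 [0.55712235 0.12486545 0.04010387] [-1.93666978e-01  3.13461526e+00 -1.47254285e-03] [ 0.44785218  0.81880993 -1.09549168  1.66809013  0.78842223  1.16036056
  0.83567193] 0.015389389460640055 [-1.075304   -1.86651538  5.57312628]
```

Call:
{"api": "step_arm", "payload": {
  "moves": [
    [1,[0,0,0],0.99],
    [1,[0,0,0],0.99],
    [1,[0,0,0],0.99],
    [1,[0,0,0],0.99],
    [1,[0,0,0],0.99],
    [1,[0,0,0],0.99],
    [1,[0,0,0],0.99],
    [1,[0,0,0],0.99],
    [1,[0,0,0],0.99],
    [1,[0,0,0],0.99]
  ]
}}

```text
time: 7.83
eef_pos: [0.5562, 0.1228, 0.0401]
tool_rot: [1.602, 2.701, -0.007]
wrist_force: [-3.0, -5.2, 9.7]
grip_width: 0.0154
```

Call:
{"api": "step_arm", "payload": {
  "moves": [
    [1,[0,0,0],0],
    [1,[0,0,0],0],
    [1,[0,0,0],0],
    [1,[0,0,0],0]
  ]
}}

```text
time: 8.17
eef_pos: [0.5561, 0.1228, 0.0401]
tool_rot: [1.595, 2.705, -0.007]
wrist_force: [-3.9, -5.2, 8.7]
grip_width: 0.0153
```

```bash
cat > chk.py <<'E'
from h import *
s=state(); R=cv2.Rodrigues(np.array(s["tool_rot"]))[0]; print(s["time"],s["eef_pos"],"yaw",np.arctan2(R[1,0],R[0,0]),s["joints"].__repr__(),s["wrist_force"],s["grip_width"])
o=[]
for cam in("wrist","top"):
    c=imaging.capture(cam); save(c,cam+"k%.2f.png"%s["time"]); h=cv2.cvtColor(c["frame"],cv2.COLOR_RGB2HSV).astype(int);H,S,V=h[...,0],h[...,1],h[...,2]
    T=np.array(c["world_from_camera"]); vv,uu=np.mgrid[:480,:640]
    P={}
    for n,m,z in(("red",((H<8)|(H>172))&(S>130)&(V>80),.037),("yel",(H>20)&(H<35)&(S>130)&(V>80),.0395)):
        q=[]
        for v,u in zip(*np.nonzero(m)):
            p=pix(c,u,v,z); l=p[:2]-[.588,.042]; a=np.array([l@[.992,.1265],l@[-.1265,.992]])
            if .03<a[0]<.07 and .02<a[1]<.15: q.append(a)
        P[n]=np.mean(q,0) if q else None; print(cam,n,len(q),P[n])
E
python3 chk.py
```

```text
8.1667 [0.55614633 0.12283477 0.04006907] yaw 2.0759866880610947 array([ 0.3200627 ,  0.68860583, -0.84047523,  1.67331041,  0.58174349,
        1.05042497, -0.20396969]) [-3.85698792 -5.163374    8.72805955] 0.015332449547047905
wrist red 0 None
wrist yel 225 [0.0615752  0.05798881]
top red 0 None
top yel 3 [0.06656679 0.04741001]
```

View pics/wristk8.17.png

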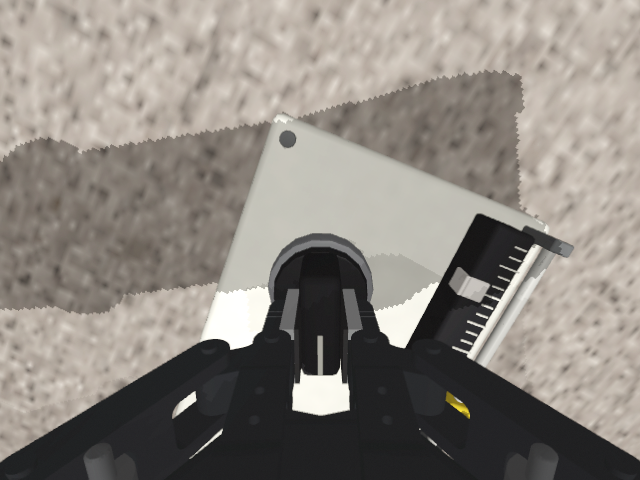

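The bar is held at (320,320) and only part of the needle shows at (457,405), behind the finger. I'll release, rise and check.

Call:
{"api": "step_arm", "payload": {
  "moves": [
    [0,[0,0,0],0],
    [0,[0,0,0],0],
    [0,[0,0,0],0],
    [0,[0,0,0],0],
    [0,[0,0,-0.6],0],
    [0,[0,0,-0.8],0],
    [0,[0,0,-0.8],0],
    [0,[0,0,-0.8],0],
    [0,[0,0,-0.5],0],
    [0,[0,0,0],0]
  ]
}}

```text
time: 9.1
eef_pos: [0.5594, 0.1277, 0.1845]
tool_rot: [1.59, 2.702, 0.012]
wrist_force: [1.4, 0.8, 0.4]
grip_width: 0.0425
```

```bash
python3 chk.py
```

```text
9.1 [0.55942383 0.12768702 0.18454689] yaw 2.078023461229655 array([ 0.37339228,  0.5451445 , -0.93987672,  1.50522842,  0.44970175,
        1.30919124, -0.10273278]) [1.3984802  0.84813457 0.37265347] 0.04252916184687549
wrist red 153 [0.03743795 0.04981232]
wrist yel 151 [0.05968821 0.05397105]
top red 0 None
top yel 0 None
```

Run:
```python
from h import *
a=cv2.imread("pics/wristk9.10.png")
cv2.imwrite("pics/wk9.png",cv2.resize(a[200:460,330:640],None,fx=2.2,fy=2.2,interpolation=2))
```

```text
(no output)
```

View pics/wk9.png

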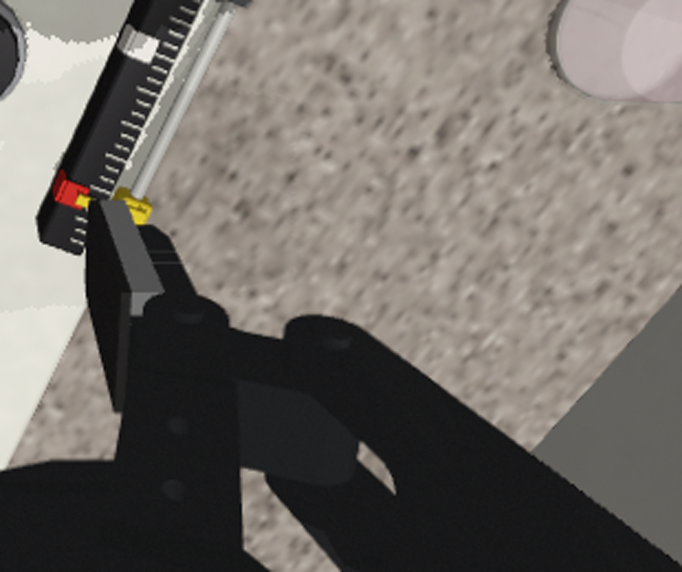

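The needle, crop (82,202), lies on the red tab, crop (70,190), but a finger hides part of it. Turning the tool back, which the flask grasp needs anyway, will give a clear view.

Call:
{"api": "step_arm", "payload": {
  "moves": [
    [-1,[0,0,0],-1],
    [-1,[0,0,0],-1],
    [-1,[0,0,0],-1],
    [-1,[0,0,0],-1],
    [-1,[0,0,0],-1],
    [-1,[0,0,0],-1],
    [-1,[0,0,0],-1],
    [-1,[0,0,0],-1],
    [-1,[0,0,0],-1],
    [-1,[0,0,0],-1]
  ]
}}

```text
time: 10.03
eef_pos: [0.5555, 0.1248, 0.177]
tool_rot: [0.223, -3.13, 0.001]
wrist_force: [-0.5, -0.2, -1.0]
grip_width: 0.0852
```

```bash
python3 chk.py
python3 - <<'E'
from h import *
import glob,os
f=max(glob.glob("pics/wristk*.png"),key=os.path.getmtime); a=cv2.imread(f)
cv2.imwrite("pics/wk10.png",cv2.resize(a[240:340,230:410],None,fx=4,fy=4,interpolation=2))
E
```

```text
10.0333 [0.55552822 0.12484208 0.17699165] yaw -2.9991581979768056 array([ 0.4883312 ,  0.67294547, -1.19139437,  1.51109604,  0.62774249,
        1.38912087,  0.96951215]) [-0.45286831 -0.19120878 -1.0094899 ] 0.08522268963464555
wrist red 161 [0.03719197 0.04950811]
wrist yel 325 [0.05919687 0.0502077 ]
top red 0 None
top yel 0 None
```

View pics/wk10.png

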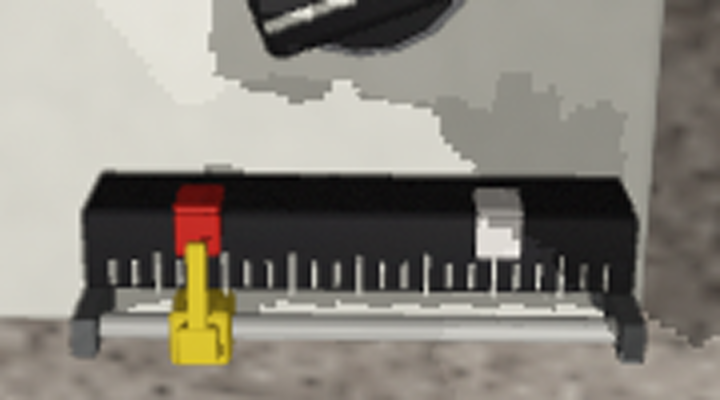

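The needle (197,270) sits in the middle of the red tab (199,222), within about 1 mm. Next, over to the clear flask.

Call:
{"api": "step_arm", "payload": {
  "moves": [
    [-1,[0.314,-0.895,-0.14],0],
    [-1,[0.314,-0.895,-0.14],0],
    [-1,[0.314,-0.895,-0.14],0],
    [-1,[0.314,-0.895,-0.14],0],
    [-1,[0.314,-0.895,-0.14],0],
    [-1,[0.314,-0.895,-0.14],0],
    [-1,[0.314,-0.895,-0.14],0],
    [-1,[0.314,-0.895,-0.14],0],
    [-1,[0.314,-0.895,-0.14],0],
    [-1,[0.314,-0.895,-0.14],0]
  ]
}}

```text
time: 10.97
eef_pos: [0.4793, -0.2482, 0.2345]
tool_rot: [0.208, -3.133, -0.0]
wrist_force: [1.2, 0.4, 0.2]
grip_width: 0.0851
```

Run:
```python
from h import *
s=state(); R=cv2.Rodrigues(np.array(s["tool_rot"]))[0]; print(s["time"],s["eef_pos"],"yaw",np.arctan2(R[1,0],R[0,0]),s["joints"])
c=imaging.capture("wrist"); save(c,"w_flask.png"); T=np.array(c["world_from_camera"]);print("cam in tool",R.T@(T[:3,3]-s["eef_pos"]))
find("wrist",["flask_mid","flask","cradle_seat"],c)
```

```text
10.9667 [ 0.47929171 -0.24823125  0.23454021] yaw -3.0092706921483567 [ 1.24566426  0.55431145 -1.21760982  1.50269727  0.52088599  1.44838696
  1.71618644]
cam in tool [ 0.07328855 -0.00095143 -0.14343352]
wrist flask_mid 0.95 [ 0.3814 -0.2825  0.0778]
wrist flask_mid 0.86 [ 0.5742 -0.3798  0.0788]
wrist flask_mid 0.56 [ 0.4832 -0.2484  0.0764]
wrist flask 0.87 [ 0.4778 -0.2515  0.0035]
wrist flask 0.71 [ 0.5742 -0.3863  0.0008]
wrist flask 0.56 [ 0.3766 -0.2824  0.0032]
wrist cradle_seat 0.75 [ 0.5905 -0.0455  0.0454]
```

View pics/w_flask.png

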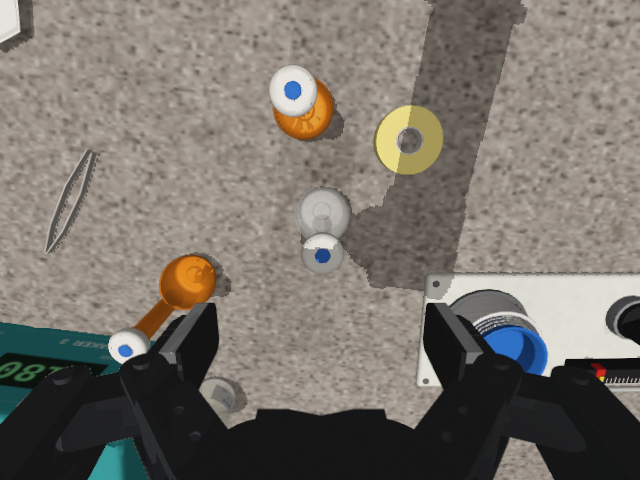

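Wrist view: clear flask body at (324,213) and its stopper dot at (322,256). Orange look-alikes at (303,105) and (188,280), tape at (409,140).

Run:
```python
from h import *
c=imaging.capture("wrist")
for z in(.150,.154): print(pix(c,322,256,z).round(4))
print(pix(c,322,256).round(4))
for d in imaging.trace("wrist","flask")[:3]:
    v,u=np.nonzero(d["pixels"]); print(d["conf"],u.min(),u.max(),v.min(),v.max())
for p in((324,188),(324,237),(299,212),(350,212)):print(pix(c,*p,.04).round(4))
print(pix(c,515,342).round(4),pix(c,515,342,.044).round(4))
```

```text
[ 0.4836 -0.2471  0.15  ]
[ 0.4823 -0.2473  0.154 ]
[ 0.482  -0.2474  0.1549]
0.86 293 348 186 273
0.86 267 331 63 137
0.56 107 215 255 364
[ 0.4521 -0.2487  0.04  ]
[ 0.5004 -0.2423  0.04  ]
[ 0.4784 -0.2698  0.04  ]
[ 0.472  -0.2204  0.04  ]
[ 0.5898 -0.0206  0.045 ] [ 0.5904 -0.0199  0.044 ]
```

Call:
{"api": "step_arm", "payload": {
  "moves": [
    [-1,[-0.07,0.01,0.2],0],
    [-1,[0,0,0.6],0],
    [-1,[0,0,0.6],0],
    [-1,[0,0,0.6],0],
    [-1,[0,0,0.6],0],
    [-1,[0,0,0.6],0],
    [-1,[0,0,0.39],0],
    [-1,[0,0,0],0]
  ]
}}

```text
time: 11.93
eef_pos: [0.4806, -0.2433, 0.0875]
tool_rot: [0.218, -3.127, -0.006]
wrist_force: [-0.7, -0.2, -0.6]
grip_width: 0.0856
```

Call:
{"api": "step_arm", "payload": {
  "moves": [
    [1,[0,0,0],0],
    [1,[0,0,0],0],
    [1,[0,0,0],0],
    [1,[0,0,0],0],
    [1,[0,0,0],0],
    [1,[0,0,0],0],
    [1,[0,0,0],0],
    [1,[0,0,0],0],
    [1,[0,0,0],0]
  ],
  "grip_force": 40
}}

```text
time: 12.68
eef_pos: [0.484, -0.2461, 0.0926]
tool_rot: [-0.213, 3.133, -0.002]
wrist_force: [-0.8, -0.4, 6.0]
grip_width: 0.019
```

Run:
```python
from h import *
s=state(); R=cv2.Rodrigues(np.array(s["tool_rot"]))[0]; print(s["time"],s["eef_pos"],"yaw",np.arctan2(R[1,0],R[0,0]),s["joints"])
```

```text
12.6833 [ 0.48404809 -0.24605354  0.09256763] yaw -3.006080238934617 [ 1.18407041  0.68326726 -1.1088778   1.69943908  0.65803411  1.18120008
  1.6058509 ]
```

Call:
{"api": "step_arm", "payload": {
  "moves": [
    [1,[0,0,-0.35],0],
    [1,[0,0,-0.8],0],
    [1,[0,0,-0.8],0],
    [1,[0,0,-0.8],0],
    [1,[0,0,0],0]
  ]
}}

```text
time: 13.1
eef_pos: [0.4873, -0.2452, 0.2085]
tool_rot: [-0.213, 3.124, -0.006]
wrist_force: [1.8, -0.1, -0.4]
grip_width: 0.0192
```

Call:
{"api": "step_arm", "payload": {
  "moves": [
    [1,[-0.3,0.4,0],0],
    [1,[-0.5,0.665,0],0],
    [1,[-0.5,0.665,0],0],
    [1,[-0.5,0.665,0],0],
    [1,[-0.5,0.665,0],0],
    [1,[-0.5,0.665,0],0],
    [1,[-0.5,0.665,0],0],
    [1,[-0.2,0.27,0],0],
    [1,[0,0,0],0]
  ]
}}

```text
time: 13.85
eef_pos: [0.597, -0.0355, 0.2017]
tool_rot: [-0.227, 3.133, 0.007]
wrist_force: [-0.4, 1.1, -0.6]
grip_width: 0.0191
```

Run:
```python
from h import *
s=state(); R=cv2.Rodrigues(np.array(s["tool_rot"]))[0]; print(s["time"],s["eef_pos"],"yaw",np.arctan2(R[1,0],R[0,0]),R[:,2],s["joints"],s["grip_width"])
c=imaging.capture("wrist"); save(c,"w_cr.png"); find("wrist",["cradle_seat","cradle_rim","flask","flask_mid","pointer_tip","red_tab_mid"],c)
h=cv2.cvtColor(c["frame"],cv2.COLOR_RGB2HSV).astype(int); v,u=np.nonzero((h[...,0]>100)&(h[...,0]<125)&(h[...,1]>120)&(h[...,2]>60))
print(len(u),u.min(),u.max(),v.min(),v.max())
c=imaging.capture("scene"); save(c,"s_cr.png"); find("scene",["flask","flask_mid"],c)
```

```text
13.85 [ 0.59700678 -0.03553366  0.20169261] yaw -2.996881883362107 [-8.83122956e-05  4.36468049e-03 -9.99990471e-01] [ 0.68833809  0.66017444 -1.10010022  1.3926565   0.58009056  1.4350367
  1.31768646] 0.019094610273363618
wrist cradle_seat 0.68 [ 0.5959 -0.0442  0.0444]
wrist flask 0.87 [ 0.5899 -0.0376  0.113 ]
wrist flask_mid 0.72 [ 0.5965 -0.038   0.1855]
wrist pointer_tip 0.8 [0.6225 0.0932 0.0402]
wrist red_tab_mid 0.63 [0.6216 0.0996 0.0367]
3928 262 363 181 414
scene flask 0.97 [ 0.5972 -0.0436  0.1097]
scene flask 0.84 [ 0.3828 -0.2789 -0.0035]
scene flask 0.69 [ 0.5712 -0.3793  0.0006]
scene flask_mid 0.98 [ 0.3806 -0.2775  0.0772]
scene flask_mid 0.91 [ 0.5918 -0.0407  0.1893]
scene flask_mid 0.88 [ 0.5783 -0.3779  0.0769]
```

View pics/w_cr.png

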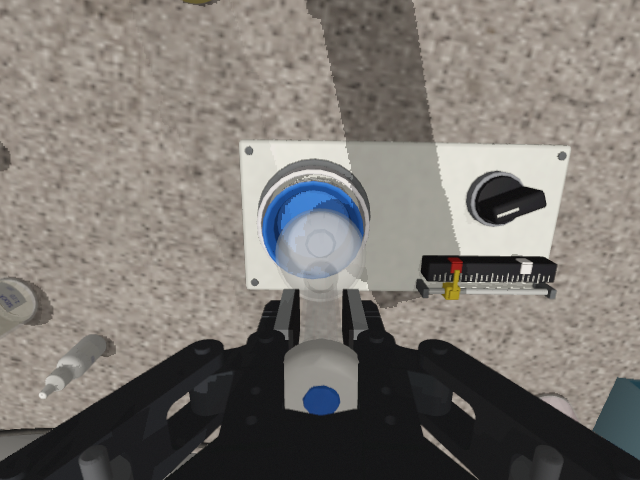

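The flask hangs upright. Its base ring at (320,242) is over the blue rim, which spans 260 to 366 with its near edge at about row 180. The needle (455,272) is still on the red tab (456,263).

Run:
```python
from h import *
s=state(); print(s["eef_pos"])
c=imaging.capture("wrist")
for p,z in(((259,225),.074),((367,218),.074),((311,180),.074),((320,242),.109),((249,150),.012),((255,282),.012),((562,156),.012)): print(p,pix(c,*p,z).round(4))
h=cv2.cvtColor(c["frame"],cv2.COLOR_RGB2HSV).astype(int); m=((h[...,0]>100)&(h[...,0]<128)&(h[...,1]>90)&(h[...,2]>60))
P=[]
for v in range(182,262,4):
    u=np.nonzero(m[v,240:390])[0]+240
    if len(u): P+= [pix(c,u.min(),v,.074)[:2],pix(c,u.max(),v,.074)[:2]]
P=np.array(P); A=np.c_[2*P,np.ones(len(P))]; x=np.linalg.lstsq(A,(P**2).sum(1),rcond=None)[0]; print("rim",x[:2],np.sqrt(x[2]+x[0]**2+x[1]**2))
```

```text
[ 0.59666551 -0.04308383  0.20169121]
(259, 225) [ 0.5963 -0.0934  0.074 ]
(367, 218) [ 0.5792 -0.0094  0.074 ]
(311, 180) [ 0.5557 -0.0569  0.074 ]
(320, 242) [ 0.5935 -0.0448  0.109 ]
(249, 150) [ 0.5433 -0.1177  0.012 ]
(255, 282) [ 0.6733 -0.1015  0.012 ]
(562, 156) [0.509 0.171 0.012]
rim [ 0.59614751 -0.04252846] 0.03990038813642714
```

Call:
{"api": "step_arm", "payload": {
  "moves": [
    [1,[0,0,0.4],0],
    [1,[0,0,0.4],0],
    [1,[0,0,0.4],0],
    [1,[0,0,0.2],0],
    [1,[0,0,0.2],0],
    [1,[0,0,0],0],
    [1,[0,0,0],0],
    [1,[0,0,0],0]
  ],
  "grip_force": 60
}}

```text
time: 15.07
eef_pos: [0.5974, -0.0418, 0.1386]
tool_rot: [-0.213, 3.133, 0.0]
wrist_force: [0.8, -0.4, 0.1]
grip_width: 0.0187
```

Call:
{"api": "step_arm", "payload": {
  "moves": [
    [1,[0,0,0.1],0],
    [1,[0,0,0.1],0],
    [1,[0,0,0.1],0],
    [1,[0,0,0.1],0],
    [1,[0,0,0],0],
    [1,[0,0,0],0],
    [1,[0,0,0],0]
  ]
}}

```text
time: 15.65
eef_pos: [0.5981, -0.0416, 0.1234]
tool_rot: [-0.213, 3.131, 0.0]
wrist_force: [-0.8, -0.4, 7.0]
grip_width: 0.0187
```

Call:
{"api": "step_arm", "payload": {
  "moves": [
    [1,[0,0,0.1],0],
    [1,[0,0,0.05],0],
    [1,[0,0,0],0],
    [1,[0,0,0],0],
    [1,[0,0,0],0],
    [1,[0,0,0],0]
  ]
}}

```text
time: 16.15
eef_pos: [0.5982, -0.0416, 0.1179]
tool_rot: [-0.213, 3.131, -0.0]
wrist_force: [-0.1, -0.8, 9.8]
grip_width: 0.0187
```

```bash
python3 - <<'E'
from h import *
s=state(); print(s["time"],s["eef_pos"],s["wrist_force"])
c=imaging.capture("wrist"); find("wrist",["cradle_seat","cradle_rim","flask","flask_mid","sleeve_top"],c); W=c["frame"]
h=cv2.cvtColor(W,cv2.COLOR_RGB2HSV).astype(int); m=((h[...,0]>100)&(h[...,0]<128)&(h[...,1]>90)&(h[...,2]>60))
z=[]; zs=[]
for v in range(120,300):
  for u in range(200,440):
    p=pix(c,u,v); r=np.hypot(p[0]-.597,p[1]+.0425)
    if .0375<r<.0405 and m[v,u]: z.append(p[2])
    if .0435<r<.0475 and p[2]>.03 and not m[v,u]: zs.append(p[2])
print("rim z",len(z),np.percentile(z,[20,50,80]),"sleeve",len(zs),np.percentile(zs,[50,80,95]))
c=imaging.capture("scene"); find("scene",["cradle_rim","flask","flask_mid","bottle_mid","tape_mid","petri_mid"],c)
S=c["frame"]
o=np.zeros((380,780,3),np.uint8); o[:360,:400]=cv2.resize(W[110:290,220:420],None,fx=2,fy=2); o[:375,405:780]=cv2.resize(S[165:265,260:360],(375,375),interpolation=2)
cv2.imwrite("pics/fin.png",o[:,:,::-1])
E
python3 chk.py
```

```text
16.15 [ 0.59818829 -0.04155656  0.11788733] [-0.11092554 -0.84803555  9.7921323 ]
wrist flask 0.71 [ 0.5953 -0.0451  0.0278]
wrist flask_mid 0.55 [ 0.5978 -0.0434  0.1019]
rim z 1345 [0.05535083 0.05589668 0.05645298] sleeve 2585 [0.05623731 0.05697277 0.05756247]
scene cradle_rim 0.74 [ 0.5962 -0.0381  0.0584]
scene flask 0.66 [ 0.5712 -0.3797 -0.0014]
scene flask 0.62 [ 0.3821 -0.2772  0.0008]
scene flask 0.46 [ 0.7355 -0.3464  0.0533]
scene flask_mid 0.92 [ 0.5959 -0.0386  0.1051]
scene flask_mid 0.72 [ 0.5788 -0.3791  0.0765]
scene flask_mid 0.68 [ 0.3796 -0.276   0.0758]
scene bottle_mid 0.55 [ 0.7356 -0.3493  0.0554]
scene bottle_mid 0.26 [0.6199 0.1014 0.0384]
scene tape_mid 0.88 [ 0.3937 -0.1712  0.0063]
scene petri_mid 0.76 [0.5186 0.3768 0.0033]
scene petri_mid 0.67 [ 5.83e-01  4.46e-02 -3.00e-04]
16.8 [ 0.59817776 -0.04155464  0.11791459] yaw -3.0058792779400694 array([ 0.68610711,  0.7281005 , -1.05075411,  1.51020928,  0.64814346,
        1.27863787,  1.26394916]) [-0.87540321 -0.44942265  9.23225641] 0.018604892172514653
wrist red 264 [0.03722237 0.04911126]
wrist yel 550 [0.05863048 0.04675111]
top red 15 [0.04042175 0.04805612]
top yel 18 [0.05962312 0.04849041]
```

View pics/fin.png

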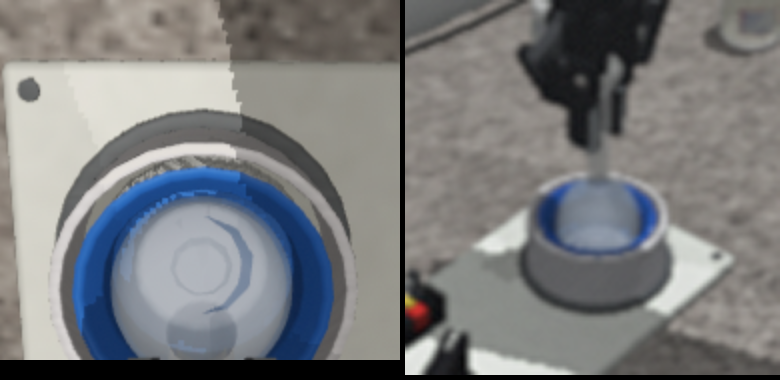

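Everything checks out: rim at 55.9 mm against the sleeve at about 56.5 mm, force about 9.8 N, pointer on the red tab, flask upright and centred. Handing in.

```bash
python3 -c "
from h import *
print(ticket.job_done())"
```

```text
the job is handed in; nothing more can be done
None
```

I set the pointer on the red tab, then stood the clear flask in the blue ring, pressed it level with the sleeve, and handed the job in still gripping it. The clock was at about 17 s of the 51 s allowed.

- **Knob:** I turned it 1.19 rad clockwise. In the last top view the pointer was within about 0.5 mm of the red tab's middle along the scale. The last wrist view read 2.4 mm off, seen at a slant, and the close-up taken just after the turn showed about 1 mm. All are inside the 5 mm limit.
- **Flask and ring:** The rim measured 55.9 mm high against 56.2–57 mm for the sleeve, and the arm's height puts the ring about 18.7 mm down. The push was 9.2–9.8 N, near the 10.5 N expected when level. The tool axis is vertical and within 2–3 mm of the cradle axis. I did not measure the grip on the flask directly; the grip was set to 60 N and the fingers stayed closed on the neck at about 19 mm.
- **Left alone:** The last scene picture placed the bottle, tape roll and petri dish within a few millimetres of the first one. The two orange look-alikes had not moved either.

No check failed. At both grips the tool rose 3–5 mm as the fingers closed, with 6 N at most on the wrist, and neither grip slipped. I viewed 10 pictures in all.

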